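Draw a label roll off a sprung core hub without lifting the hub

ROBOT

A 6-joint arm with a two-finger parallel gripper is mounted at the origin on the work surface; the furniture and walls round the work are solid. World frame = base frame: x ahead of the robot, y to its left, z up, the work surface at z = 0. Lengths are in m, angles in degrees, forces in N, time in s.
With the tool pointing down it reaches from about 0.4 to 0.825 m from the base axis. Payload 7 kg.
Tool frame: the origin (TCP) lies at the centre of the arm's flange, where the gripper is bolted on; the fingertips stand 178 mm ahead of it and the grasp point (between the pads) lies 159 mm ahead of it (r.tips_ahead is the z of the fingertips in the tool frame, in m); z points along the fingers, y is the line along which they close (so a half turn about z gives the same grasp; the last joint's range is limited). The gripper opens to 88 mm and grips with 3 to 60 N. Pads are 19 mm wide; open, the fingers measure 130 mm over their backs; the gripper's body (78 mm by 193 mm) begins 47 mm behind the grasp point.
Start: joints at [89.846, 20.546, 0.682, 0, -70.136, -16.507], TCP at [0.194, 0.647, 0.405] pointing down, gripper open.
Joint ranges: [-176.03, 176.03], [-82.01, 121.73], [-58.28, 71.71], [-173.87, 95.51], [-174.79, -0.11], [-173.66, 173.66]. Speed limits (degrees/s): [136.94, 136.94, 172.46, 180, 180, 180].

INTERFACE

Orientations are given as [roll, pitch, yaw] about the fixed x, y, z axes, in that order (R = Rz(yaw) Ry(pitch) Rx(roll)).
In Python, from plant import r gives the robot as it stands. The module is installed in compiled form; this text tells all that it offers.
- The arm moves only by the shell command python3 -m pendant 'ROWS' [FORCE]. ROWS is JSON, a list that holds one entry, the list of rows, each a list of 7 numbers: the shift along the tool's x, y, z in m, then the turn, a rotation vector about the tool's x, y, z in degrees, then the gripper command: -1 is shut, 1 is fully open, values between are in proportion. A call has 1 to 5 rows; each row is the pose to reach, as a shift and turn from the pose commanded when the call began, along the tool's axes at that moment; what a row does not reach only later rows make up. A row lasts 1/10 s, in which the tool goes at most 50 mm and 8.59 degrees, less where a joint would pass 70% of its speed; a pose out of reach is approached as far as the arm can. A call with a gripper value outside its range is refused whole. The fingers move at their own pace and stop on an object; FORCE is the grip in N (left out, the last holds). Time passes only in rows, so rows that repeat a pose let the fingers close. It gives the time, the measured TCP pose, the force, the opening and the grip force at its end, in the units of the state.
- r.get_state(): the state, without advancing time (a new reading comes with each control period).
- r.capture(name): name is "scene" or "top" or "wrist"; returns the picture (400x640x3 uint8, red, green, blue); there is no depth.
- r.camera_params(name): a dict with "fx", "fy", "cx", "cy" (pixels), "R" (3x3) and "t" (3): a world point X has camera coordinates R X + t. Camera axes: x right, y down, z forward; pixel columns grow to the right and rows downward; lengths in m; the calibration is good to about 2 mm. A picture is of the moment at which its call begins: read the wrist's pose just before it. camera_params takes no time and is no camera call; for the wrist camera it gives the pose at the moment of the call.
- r.close_job(): hands the job in; it is judged then, once.
The state is a dict: "time_s": time; "joints": joint angles; "qd": joint speeds; "joint_torque": joint torques, N m; "tcp_pos": TCP position; "eef_rot": TCP orientation; "contact_force": force on the tool from outside, world axes, zero at the start; "moment": the same for the moment, N m; "gripper_width": finger opening in m; "gripper_force": force on a finger pad.
Only numpy, scipy, OpenCV 4.12 (cv2) and the standard library are available. Lean on these libraries where they do the work, as an engineer would, in place of code of your own. Each camera call takes 0.05 s, during which the arm holds its last target. There are 200 camera calls.

TASK

The label roll on the bench rewinder is done: take it off the core hub and stand it upright in the open mailing box, without knocking over or shoving the roll that is already in there. The hub's springs grip the core, so that a straight pull brings the hub up as well; it must not be lifted off its drive pin (a few millimetres of rise are all it allows) and must be left fully down on its spindle, ready for the next core.

Things in the scene. Friction and masses are not known exactly. Their poses are not given: they have to be found in the camera images.
- roll_centre (a point): The label roll on the rewinder: white paper on a cardboard core, stiff, 60 mm outside, bore 43 mm, 50 mm high, 0.08 to 0.17 kg, upright round the hub and resting on its flange. The point is its centre, 25 mm above its underside; z is its axis, its yaw means nothing. Grip it from above across its outside, at any yaw, with 30 to 60 N. It comes off the hub only straight up.
- hub_flange (a point): The metal core hub inside the roll: flange 69 mm across and 6 mm thick, 0.5 to 0.63 kg. It stands loose on the fixed spindle, so it turns easily and can be lifted. The point is on its axis on top of the flange; its yaw does not tell where its drive lug is. Seated, it is 44 mm above the desk. If it rises more than 4 mm, its lug comes off the drive pin.
- hub_top (a point): Centre of the top of the hub's barrel: 38 mm across, reaching 43 mm above the flange (7 mm below the top of the roll as it stands).
- leaf_springs (a point): Point on the hub's axis, 6 mm above the flange, level with three leaf springs that press outward on the core. Their friction, 10 to 15 N in all, exceeds the hub's weight: a roll lifted without slipping round takes the hub up. A roll drawn up 14 mm from the flange is free of them; one let go half-way stays there.
- spindle_foot (a point): Point on the fixed spindle's axis, level with the rewinder's deck, where a fixed drive pin stands hidden. Turned anticlockwise from above, roll and hub first turn together for an unknown angle (0.3 to 2 rad); then the hub's lug meets the pin and the hub stands still: turning takes 0.2 to 0.3 N m, and a hub that hung a little raised on the roll sinks, so that its weight is felt to go.
- roll_top (a point): Centre of the roll's top. Turned on anticlockwise with the lug against the pin, the roll slips round the standing hub; the friction then acts round the axis, and the roll can meanwhile be drawn up, by up to 5 mm per radian, without lifting the hub. Turned back (for a new grip, let go first) it takes the hub along and leaves the pin.
- rewinder: The rewinder, fixed: grey box, deck 30 mm above the desk; origin on the desk under the spindle, z up. It spans x -60 to +126 mm, y -58 to +58 mm in its frame. Black drive housing round the hub: 82 mm across, up to 41 mm. The spindle ends 91 mm above the desk. Two guide rollers, 20 mm across, at x 106, y -36 and +36 mm, up to 91 mm.
- box: The open mailing box, white with a red rim, fixed on the desk: outside 202 x 272 mm, 116 mm high, walls and floor 3 mm thick. Origin on the desk under its centre; x along its short side, y along its long side, z up.
- done_roll_centre (a point): A like label roll (60 mm across, 50 mm high, 0.12 kg) that already stands upright and loose in the box, nearer the box's +y end. The point is its centre, 25 mm above its underside.
There are look-alikes about, which are no part of the job. Leave any yellow look-alike of the part that bears done_roll_centre alone.

How it is judged (in metres and radians):
On the way:
1. the roll is drawn clear above the hub while the hub stays seated (z of roll_centre in the frame of hub_flange above 0.075 m and z of hub_flange in the frame of rewinder below 0.047 m), for 0.1 s.
At the end, for the whole second after the job is handed in: The roll stands upright (within 0.15 rad) on the floor of the box; the other roll still stands upright on the floor of the box; the hub sits down on the rewinder, within 3 mm of fully down and 4 mm of the spindle's axis (x of roll_centre in the frame of box between -0.1 and 0.1 m and y of roll_centre in the frame of box between -0.135 and 0.135 m and z of each of roll_centre, done_roll_centre in the frame of box below 0.034 m and angle between each of roll_centre, done_roll_centre's own z axis and vertical below 0.15 rad and z of hub_flange in the frame of rewinder below 0.047 m and horizontal distance between hub_flange and rewinder below 0.004 m and angle between hub_flange's own z axis and vertical below 0.08 rad); the robot touches nothing.
It fails at once if the hub is lifted more than 4 mm off its seat (z of hub_flange in the frame of rewinder above 0.048 m).
It fails at once if the roll in the box is knocked over or shoved more than 30 mm (angle between done_roll_centre's own z axis and vertical above 0.6 rad or distance of done_roll_centre from where it was at the start of the episode above 0.03 m).
It also fails if it takes over 72 s, if anything falls off the work surface, if the arm or the gripper's body presses on something with over 40 N, if the wrist force passes 120 N, or if a joint passes its speed limit or range.

## Working session

There is one attempt and no reset: what is moved stays moved. The work goes in short steps, Python scripts to look and compute and a shell command to move; the robot and the scene stay as the last step left them, time stands still between calls to the robot, and variables do not carry over. Pictures are saved under pics/ and viewed, at most 10 in all, crops included, and the job is handed in when it is done.

```bash
mkdir -p pics
python3 - <<'E'
from plant import r
import cv2, numpy as np
s=r.get_state(); print(s)
for n in("scene","top","wrist"):
    p=r.camera_params(n); print(n,{k:np.round(v,4).tolist() for k,v in p.items()})
    cv2.imwrite(f"pics/{n}0.png",r.capture(n)[:,:,::-1])
a=cv2.imread("pics/scene0.png");b=cv2.imread("pics/top0.png")
E
```

```text
{'time_s': 0.0, 'joints': array([ 8.98441750e+01,  2.05917896e+01,  6.34881447e-01, -2.26014018e-02,
       -7.01360444e+01, -1.65060709e+01]), 'qd': array([-0.02205781, -0.00772669, -0.03439204,  0.06980243, -0.000701  ,
        0.00763983]), 'joint_torque': array([ 1.81636486e-03, -5.82715094e+01,  2.93042368e+01,  6.99685916e+00,
        6.86911939e-03, -1.71038846e-04]), 'tcp_pos': array([0.19348471, 0.64647386, 0.40371905]), 'eef_rot': array([ 1.79904841e+02, -6.04108513e-03, -1.66695878e+01]), 'contact_force': array([0.97489011, 0.15048104, 0.54861076]), 'moment': array([ 0.00991844, -0.00494999, -0.02875429]), 'gripper_force': 0.0, 'gripper_width': 0.08795367272096015}
scene {'fx': 371.7704, 'fy': 371.7704, 'cx': 317.0437, 'cy': 198.5541, 'R': [[0.9009, -0.4338, -0.0133], [-0.2264, -0.4436, -0.8672], [0.3703, 0.7842, -0.4979]], 't': [-0.2214, 0.3078, 0.4592]}
top {'fx': 363.6598, 'fy': 363.6598, 'cx': 322.932, 'cy': 202.1533, 'R': [[0.0208, -0.9997, -0.0145], [-0.9993, -0.0203, -0.0298], [0.0295, 0.0151, -0.9995]], 't': [0.3599, 0.4252, 0.9343]}
wrist {'fx': 338.6523, 'fy': 338.6523, 'cx': 322.5272, 'cy': 202.2224, 'R': [[-0.2871, -0.9579, 0.0024], [-0.9147, 0.2749, 0.2963], [-0.2845, 0.0829, -0.9551]], 't': [0.6738, -0.0373, 0.3913]}
```

View pics/top0.png

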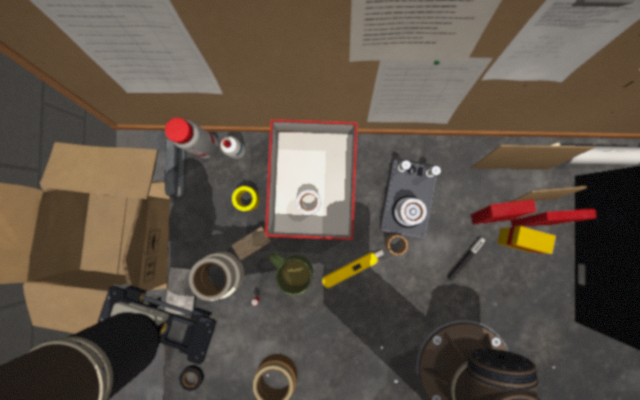

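View pics/scene0.png

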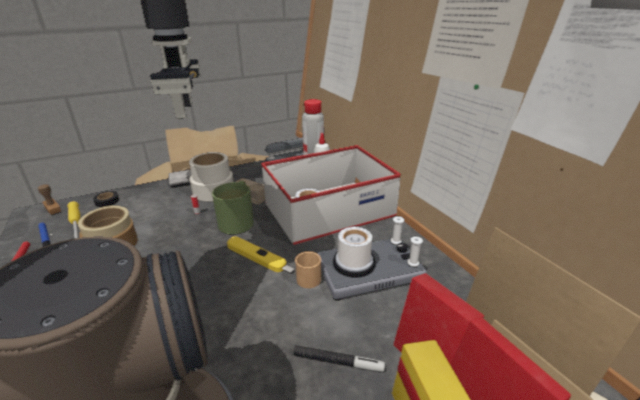

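The top view shows the rewinder at about (410,200) with the white roll at (410,211). The red-rimmed box spans (268..357, 121..239), with the done roll at (308,200). The yellow ring at (244,198) is a look-alike. The scene view shows the roll at (354,245) and the box at (330,190). Next I'll measure the roll and the box rim in both views.

```bash
cat > h.py <<'E'
import numpy as np, cv2
from plant import r
def ray(p,uv):
    R,t=np.array(p["R"]),np.array(p["t"]); d=R.T@np.array([(uv[0]-p["cx"])/p["fx"],(uv[1]-p["cy"])/p["fy"],1.])
    return -R.T@t,d/np.linalg.norm(d)
def plane(p,uv,z):
    o,d=ray(p,uv); return o+d*(z-o[2])/d[2]
def cross(rays):
    A=sum(np.eye(3)-np.outer(d,d) for o,d in rays); b=sum((np.eye(3)-np.outer(d,d))@o for o,d in rays)
    X=np.linalg.solve(A,b); return X,[np.linalg.norm(np.cross(X-o,d)) for o,d in rays]
def proj(p,X):
    c=np.array(p["R"])@X+np.array(p["t"]); return [p["fx"]*c[0]/c[2]+p["cx"],p["fy"]*c[1]/c[2]+p["cy"]]
E
python3 - <<'E'
from h import *
T=cv2.imread("pics/top0.png");S=cv2.imread("pics/scene0.png")
for n,im in(("top",T),("scene",S)):
    hsv=cv2.cvtColor(im,cv2.COLOR_BGR2HSV)
    m=(((hsv[...,0]<8)|(hsv[...,0]>172))&(hsv[...,1]>130)&(hsv[...,2]>60)).astype(np.uint8)
    k,l,st,c=cv2.connectedComponentsWithStats(cv2.dilate(m,np.ones((3,3))))
    for i in range(1,k):
        if st[i,4]>400:
            pts=np.argwhere((l==i)&(m>0))[:,::-1].astype(np.int32)
            print(n,st[i],cv2.approxPolyDP(cv2.convexHull(pts),4,True)[:,0].tolist())
x=cv2.resize(T[110:250,255:455],None,fx=4,fy=4,interpolation=cv2.INTER_CUBIC); cv2.imwrite("pics/tc.png",x)
x=cv2.resize(S[140:300,250:440],None,fx=3.7,fy=3.7,interpolation=cv2.INTER_CUBIC); cv2.imwrite("pics/sc.png",x)
E
```

```text
top [163 116  31  28 691] [[191, 137], [173, 141], [165, 124], [180, 117], [190, 125]]
top [ 263  118   96  123 1980] [[356, 122], [352, 238], [266, 236], [270, 120]]
top [ 470  198  128   47 2422] [[596, 211], [595, 218], [509, 243], [471, 216], [491, 204], [526, 199]]
scene [ 261  144  141   59 1517] [[400, 174], [291, 201], [262, 163], [357, 145]]
scene [  393   273   179   127 10310] [[569, 398], [471, 399], [399, 350], [394, 342], [412, 279], [426, 274], [482, 313]]
scene [397 357  24  43 424] [[419, 399], [410, 398], [398, 371], [400, 358]]
```

View pics/tc.png

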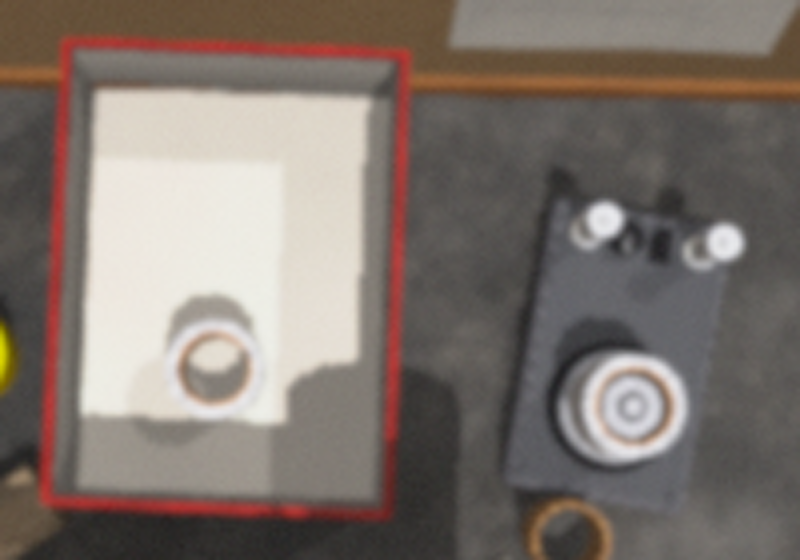

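View pics/sc.png

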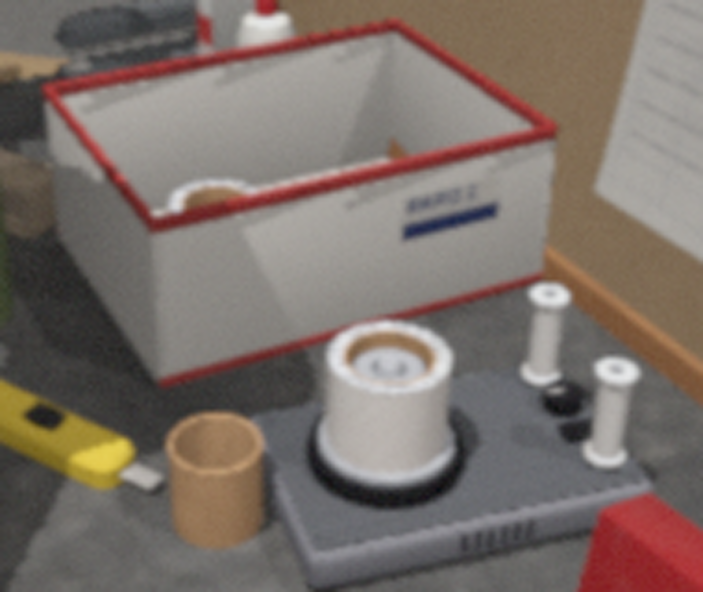

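The crops show the roll's top rim centred at about (413.5,211.5) in the top view and (355.4,237.3) in the scene view. The done roll's top is at about (308.5,202.2). The rollers stand on the rewinder's far (+x) side. An empty brown core lies near the rewinder's near edge.

Run:
```python
from h import *
pt,ps=r.camera_params("top"),r.camera_params("scene")
f=lambda a,b:[np.round(v,4) for v in (lambda X,e:(X,e))(*cross([ray(pt,a),ray(ps,b)]))]
print("roll top",f((413.5,211.5),(355.4,237.3)))
print("roll at .094",plane(pt,(413.5,211.5),.094),plane(ps,(355.4,237.3),.094))
# box corners: top near-left.. match by sight
T=[(356,122),(352,238),(266,236),(270,120)];Sx=[(400,174),(291,201),(262,163),(357,145)]
C=np.array([f(a,b)[0] for a,b in zip(T,Sx)]);print(C,C.mean(0))
P=np.array([plane(pt,a,.116) for a in T]);print(P,P.mean(0))
d=P[1]-P[0];print("box +y yaw",np.degrees(np.arctan2(d[1],d[0])))
print("done",plane(pt,(308.5,202.2),.053))
for c in((605,218),(725,243)): print("roller",plane(pt,(255+c[0]/4,110+c[1]/4),.091))
print("empty core", plane(pt,(255+570/4,110+533/4),.04))
```

```text
roll top [array([0.3981, 0.153 , 0.0908]), array([0.0006, 0.0006])]
roll at .094 [0.39753958 0.15409252 0.094     ] [0.39630384 0.14907625 0.094     ]
[[0.6018 0.2944 0.1126]
 [0.3327 0.2986 0.1096]
 [0.3348 0.4961 0.1148]
 [0.6046 0.4936 0.1129]] [0.468475 0.395675 0.112475]
[[0.6013726  0.29439867 0.116     ]
 [0.33378399 0.29871352 0.116     ]
 [0.33407214 0.49616179 0.116     ]
 [0.60263106 0.49369334 0.116     ]] [0.46796495 0.39574183 0.116     ]
box +y yaw 179.07618976554474
done [0.41554299 0.4036136  0.053     ]
roller [0.5084322  0.17197922 0.091     ]
roller [0.49494188 0.10111418 0.091     ]
empty core [0.31809691 0.18015398 0.04      ]
```

```bash
python3 -m pendant '[[[0.03,0.037,0,0,0,0,1],[0.06,0.074,0,0,0,0,1],[0.09,0.111,0,0,0,0,1],[0.12,0.148,0,0,0,0,1],[0.15,0.185,0,0,0,0,1]]]' && python3 -m pendant '[[[0.03,0.037,0,0,0,0,1],[0.06,0.074,0,0,0,0,1],[0.09,0.111,0,0,0,0,1],[0.12,0.148,0,0,0,0,1],[0.15,0.185,0,0,0,0,1]]]' && python3 -m pendant '[[[0.02,0.025,0,0,0,0,1],[0.037,0.045,0,0,0,0,1],[0.037,0.045,0,0,0,0,1],[0.037,0.045,0,0,0,0,1]]]'
python3 - <<'E'
from h import *
s=r.get_state(); print(np.round(s["joints"],2),s["tcp_pos"],s["eef_rot"],s["contact_force"])
E
```

```text
time_s: 0.65
tcp_pos: [0.2846, 0.4244, 0.4045]
eef_rot: [180.0, -0.0, -16.6]
contact_force: [1.6, 1.0, 1.3]
gripper_width: 0.0874
gripper_force: 0.0
time_s: 1.15
tcp_pos: [0.3749, 0.2042, 0.4049]
eef_rot: [-180.0, -0.0, -16.6]
contact_force: [0.0, 0.0, -1.0]
gripper_width: 0.0876
gripper_force: 0.0
time_s: 1.55
tcp_pos: [0.3975, 0.1519, 0.4046]
eef_rot: [-180.0, 0.0, -16.8]
contact_force: [-0.7, -0.2, -0.8]
gripper_width: 0.0878
gripper_force: 0.0
[ 4.771e+01 -3.910e+00 -2.870e+01 -1.000e-02 -6.520e+01  2.553e+01] [0.39748552 0.1519461  0.4046248 ] [-1.79992005e+02  4.82215145e-03 -1.67687836e+01] [-0.66528909 -0.16095476 -0.76227743]
```

```bash
cat > look.py <<'E'
import sys,pickle
from h import *
n=sys.argv[1]; p=r.camera_params("wrist"); im=r.capture("wrist")[:,:,::-1]
cv2.imwrite(f"pics/{n}.png",im); pickle.dump(p,open(f"{n}.pkl","wb"))
s=r.get_state(); print(np.round(s["joints"],2),s["tcp_pos"],s["eef_rot"])
E
python3 look.py w1
C='[[[0,0,0,0,0,8.5,1],[0,0,0,0,0,17,1],[0,0,0,0,0,25.5,1],[0,0,0,0,0,34,1],[0,0,0,0,0,42.5,1]]]'
true
python3 -m pendant '[[[0,0,0,0,0,8.5,1],[0,0,0,0,0,17,1],[0,0,0,0,0,25.5,1],[0,0,0,0,0,34,1],[0,0,0,0,0,42.5,1]]]' >/dev/null
python3 -m pendant '[[[0,0,0,0,0,8.5,1],[0,0,0,0,0,17,1],[0,0,0,0,0,25.5,1],[0,0,0,0,0,34,1],[0,0,0,0,0,42.5,1]]]' >/dev/null
python3 -m pendant '[[[0,0,0,0,0,8.5,1],[0,0,0,0,0,17,1],[0,0,0,0,0,25.5,1],[0,0,0,0,0,34,1],[0,0,0,0,0,42.5,1]]]' >/dev/null
python3 -m pendant '[[[0,0,0,0,0,8.5,1],[0,0,0,0,0,17,1],[0,0,0,0,0,25.5,1],[0,0,0,0,0,34,1],[0,0,0,0,0,42.5,1]]]'
python3 -m pendant '[[[0,0,0,0,0,8.5,1],[0,0,0,0,0,17,1],[0,0,0,0,0,20,1],[0,0,0,0,0,20,1],[0,0,0,0,0,20,1]]]'
python3 look.py w2
python3 -c "
import cv2,numpy as np
a,b=[cv2.imread(f'pics/w{i}.png')[60:360,160:480] for i in(1,2)]
cv2.imwrite('pics/w12.png',cv2.resize(np.hstack([a,b]),(800,375),interpolation=cv2.INTER_CUBIC))"
```

```text
[ 4.777e+01 -3.900e+00 -2.869e+01 -1.000e-02 -6.520e+01  2.553e+01] [0.39737566 0.1524599  0.40462199] [-1.79993059e+02  3.35753202e-03 -1.67056815e+01]
time_s: 3.6
tcp_pos: [0.3971, 0.1535, 0.4046]
eef_rot: [-180.0, -0.0, 173.1]
contact_force: [0.7, -0.7, -0.7]
gripper_width: 0.0876
gripper_force: 0.0
time_s: 4.1
tcp_pos: [0.3972, 0.1531, 0.4046]
eef_rot: [-180.0, -0.0, 153.5]
contact_force: [-0.1, -0.7, 0.3]
gripper_width: 0.0875
gripper_force: 0.0
[  47.84   -3.89  -28.69   -0.    -65.21 -164.35] [0.3972594  0.15298302 0.40463237] [-1.79996379e+02 -1.08829289e-03  1.53493777e+02]
```

View pics/w12.png

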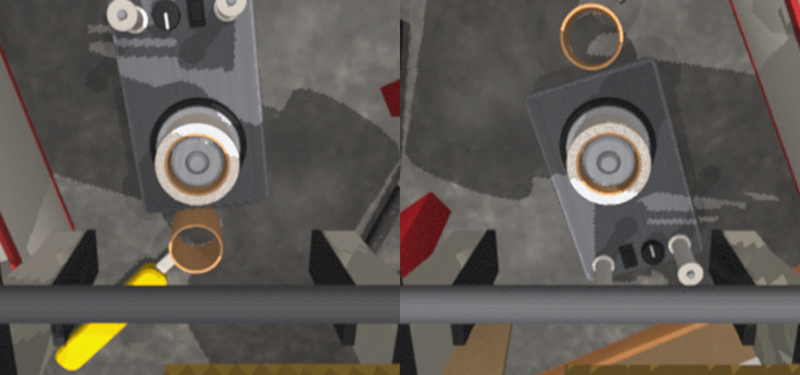

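Both wrist views show the roll top near the image centre: full-image (318,190) in the first and (327,190) in the second, with the brown core ring inside the white top. I'll fit the core ring and triangulate.

```bash
cat > fit.py <<'E'
from h import *; import pickle,sys
rs=[];rs2=[]
for n,(u,v) in (("w1",(318.4,189.6)),("w2",(327.2,190.4))):
    im=cv2.imread(f"pics/{n}.png");p=pickle.load(open(f"{n}.pkl","rb"))
    hsv=cv2.cvtColor(im,cv2.COLOR_BGR2HSV); m=((hsv[...,0]<22)&(hsv[...,0]>4)&(hsv[...,1]>90)).astype(np.uint8)
    yy,xx=np.mgrid[:400,:640]; m[(xx-u)**2+(yy-v)**2>45**2]=0
    pts=np.argwhere(m)[:,::-1].astype(np.float32)
    e=cv2.fitEllipse(cv2.convexHull(pts)); print(n,len(pts),np.round(e[0],1),np.round(e[1],1))
    rs.append(ray(p,e[0]))
    # hub barrel / spindle: bright grey low-sat inner disc
    # white top outer contour (bright low sat) for check
    print(" on z=.094",plane(p,e[0],.094).round(4))
X,er=cross(rs);print("core ring",X.round(4),np.round(er,4))
E
python3 fit.py
```

```text
w1 777 [317.5 201. ] [53.6 70.7]
 on z=.094 [0.3908 0.1583 0.094 ]
w2 560 [326.6 190.9] [49.  51.4]
 on z=.094 [0.3978 0.1564 0.094 ]
core ring [0.3946 0.1574 0.1065] [0.0004 0.0004]
```

```bash
sed -i 's/45\*\*2/31**2/' fit.py; python3 fit.py
python3 - <<'E'
from h import *; import pickle
p1,p2=[pickle.load(open(f"w{i}.pkl","rb")) for i in(1,2)]
k=lambda x,y:(x/1.25+160,y/1.25+60)
for n,a,b in(("spindle",(197.5,162),(209,162)),):
    X,e=cross([ray(p1,k(*a)),ray(p2,k(*b))]);print(n,X.round(4),np.round(e,4))
# rollers in w1 tops / deck corners at .03
print("rollers w1",plane(p1,k(122,16),.091).round(4),plane(p1,k(228,8),.091).round(4),"w2",plane(p2,k(690-400,273),.091).round(4))
E
```

```text
w1 569 [317.2 191.3] [48.8 51.4]
 on z=.094 [0.3994 0.1559 0.094 ]
w2 560 [326.6 190.9] [49.  51.4]
 on z=.094 [0.3978 0.1564 0.094 ]
core ring [0.3986 0.1561 0.091 ] [0.0001 0.0001]
spindle [0.3989 0.156  0.0859] [0.0005 0.0005]
rollers w1 [0.5077 0.1732 0.091 ] [0.4926 0.1062 0.091 ] w2 [0.5062 0.1739 0.091 ]
```

```bash
python3 -m pendant '[[[0,0.003,0.03,0,0,0,1],[0,0.003,0.06,0,0,0,1],[0,0.003,0.09,0,0,0,1],[0,0.003,0.11,0,0,0,1],[0,0.003,0.12,0,0,0,1]]]' >/dev/null
python3 -m pendant '[[[0,0,0.015,0,0,0,1],[0,0,0.03,0,0,0,1],[0,0,0.045,0,0,0,1],[0,0,0.05,0,0,0,1],[0,0,0.05,0,0,0,1]]]'
python3 look.py w3
```

```text
time_s: 5.15
tcp_pos: [0.3988, 0.1552, 0.2345]
eef_rot: [-179.9, -0.0, 153.4]
contact_force: [0.2, 1.1, -0.2]
gripper_width: 0.0877
gripper_force: 0.0
[ 4.7900e+01  8.5200e+00 -4.2180e+01  2.0000e-02 -3.9290e+01 -1.6454e+02] [0.39900295 0.15541112 0.23505487] [1.79998134e+02 1.16955091e-02 1.53374617e+02]
```

View pics/w3.png

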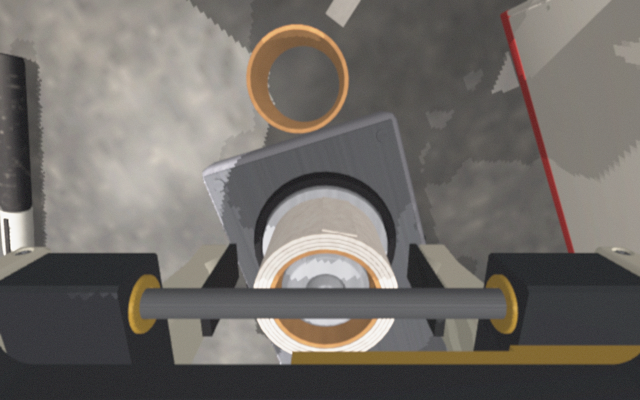

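The roll sits centred between the open pads: roll at column ~324, pad edges at ~236 and ~410. Closing now.

```bash
python3 -m pendant '[[[0,0,0,0,0,0,0.4],[0,0,0,0,0,0,0.3],[0,0,0,0,0,0,0],[0,0,0,0,0,0,-1],[0,0,0,0,0,0,-1]]]' 40
python3 -m pendant '[[[0,0,0,0,0,0,-1],[0,0,0,0,0,0,-1],[0,0,0,0,0,0,-1]]]'
python3 -c "
from h import *
s=r.get_state();print(s['contact_force'],s['moment'],s['tcp_pos'])"
```

```text
time_s: 5.7
tcp_pos: [0.3991, 0.1556, 0.2351]
eef_rot: [179.9, 0.0, 153.4]
contact_force: [-0.6, 2.3, 1.7]
gripper_width: 0.0595
gripper_force: 40.0
time_s: 6.0
tcp_pos: [0.3991, 0.1556, 0.2351]
eef_rot: [179.9, 0.0, 153.4]
contact_force: [-0.0, 3.7, 5.0]
gripper_width: 0.0598
gripper_force: 40.0
[-0.03337221  3.6708592   5.04115744] [1.04827524 0.06087767 0.01091596] [0.39914316 0.15561038 0.23511293]
```

```bash
cat > st.py <<'E'
from h import *
s=r.get_state();print(round(s["time_s"],2),"F",s["contact_force"].round(1),"M",s["moment"].round(3),"tcp",s["tcp_pos"].round(4),"yaw",s["eef_rot"].round(1)[2],"j6",s["joints"].round(1)[5],"tau6",s["joint_torque"].round(3)[5])
E
python3 st.py
python3 -m pendant '[[[0,0,0,0,0,-4,-1],[0,0,0,0,0,-8,-1],[0,0,0,0,0,-12,-1],[0,0,0,0,0,-16,-1],[0,0,0,0,0,-20,-1]]]' >/dev/null; python3 st.py
python3 -m pendant '[[[0,0,0,0,0,-6,-1],[0,0,0,0,0,-12,-1],[0,0,0,0,0,-18,-1],[0,0,0,0,0,-24,-1],[0,0,0,0,0,-30,-1]]]'>/dev/null; python3 st.py
```

```text
6.0 F [-0.   3.7  5. ] M [1.048 0.061 0.011] tcp [0.3991 0.1556 0.2351] yaw 153.4 j6 -164.6 tau6 -0.003
6.5 F [1.2 0.5 6.3] M [ 0.243 -0.417 -0.03 ] tcp [0.3991 0.1553 0.2351] yaw 173.5 j6 -144.4 tau6 -1.064
7.0 F [1.6 1.6 5.2] M [ 0.627 -0.567 -0.081] tcp [0.3992 0.1554 0.2351] yaw -156.4 j6 -114.3 tau6 -1.64
```

```bash
python3 -m pendant '[[[0,0,0,0,0,-5,-1],[0,0,0,0,0,-10,-1],[0,0,0,0,0,-15,-1]]]'>/dev/null; python3 st.py
python3 -m pendant '[[[0,0,0,0,0,-5,-1],[0,0,0,0,0,-10,-1],[0,0,0,0,0,-15,-1]]]'>/dev/null; python3 st.py
```

```text
7.3 F [0.3 2.4 4.5] M [ 0.884 -0.567 -0.118] tcp [0.3993 0.1555 0.2351] yaw -141.4 j6 -99.4 tau6 -1.345
7.6 F [0.6 2.5 4.6] M [ 1.085 -0.382 -0.091] tcp [0.3993 0.1557 0.2351] yaw -126.4 j6 -84.4 tau6 -1.355
```

```bash
python3 -m pendant '[[[0,0,0,0,0,-5,-1],[0,0,0,0,0,-10,-1],[0,0,0,0,0,-15,-1]]]'>/dev/null; python3 st.py
python3 -m pendant '[[[0,0,0,0,0,-5,-1],[0,0,0,0,0,-10,-1],[0,0,0,0,0,-15,-1]]]'>/dev/null; python3 st.py
```

```text
7.9 F [-1.1  3.3  6.7] M [ 1.033  0.174 -0.229] tcp [0.3993 0.1557 0.2351] yaw -111.4 j6 -69.4 tau6 -1.237
8.2 F [0.2 0.1 6.3] M [ 0.384 -0.178 -0.399] tcp [0.3991 0.1554 0.2351] yaw -96.5 j6 -54.4 tau6 -1.066
```

```bash
python3 -m pendant '[[[0,0,-0.0004,0,0,-6,-1],[0,0,-0.0008,0,0,-12,-1],[0,0,-0.0012,0,0,-18,-1]]]'>/dev/null; python3 st.py
python3 -m pendant '[[[0,0,-0.0004,0,0,-6,-1],[0,0,-0.0008,0,0,-12,-1],[0,0,-0.0012,0,0,-18,-1]]]'>/dev/null; python3 st.py
```

```text
8.5 F [ 1.7  2.  -2.5] M [ 0.614 -0.919 -0.272] tcp [0.3988 0.1552 0.2357] yaw -78.5 j6 -36.3 tau6 -1.46
8.8 F [ 1.1  1.7 -4.3] M [ 0.823 -0.703 -0.288] tcp [0.3988 0.1551 0.2367] yaw -60.5 j6 -18.3 tau6 -1.463
```

```bash
python3 -m pendant '[[[0,0,-0.00045,0,0,-6,-1],[0,0,-0.0009,0,0,-12,-1],[0,0,-0.00135,0,0,-18,-1],[0,0,-0.0018,0,0,-24,-1],[0,0,-0.00225,0,0,-30,-1]]]'>/dev/null; python3 st.py
python3 -m pendant '[[[0,0,-0.00045,0,0,-6,-1],[0,0,-0.0009,0,0,-12,-1],[0,0,-0.00135,0,0,-18,-1],[0,0,-0.0018,0,0,-24,-1],[0,0,-0.00225,0,0,-30,-1]]]'>/dev/null; python3 st.py
```

```text
9.3 F [ 1.8  3.3 -4.4] M [ 1.067 -0.815 -0.312] tcp [0.3986 0.155  0.2388] yaw -30.5 j6 11.7 tau6 -1.434
9.8 F [ 0.9  1.9 -3.8] M [ 0.531 -0.394 -0.302] tcp [0.3984 0.1548 0.241 ] yaw -0.5 j6 41.7 tau6 -1.441
```

Torque stays steady at about 0.3 N m and the hub's weight isn't showing, so I'll carry on.

```bash
python3 -m pendant '[[[0,0,-0.00045,0,0,-6,-1],[0,0,-0.0009,0,0,-12,-1],[0,0,-0.00135,0,0,-18,-1],[0,0,-0.0018,0,0,-24,-1],[0,0,-0.00225,0,0,-30,-1]]]'>/dev/null; python3 st.py
python3 -m pendant '[[[0,0,-0.00045,0,0,-6,-1],[0,0,-0.0009,0,0,-12,-1],[0,0,-0.00135,0,0,-18,-1],[0,0,-0.0018,0,0,-24,-1],[0,0,-0.00225,0,0,-30,-1]]]'>/dev/null; python3 st.py
python3 -m pendant '[[[0,0,-0.00045,0,0,-6,-1],[0,0,-0.0009,0,0,-12,-1],[0,0,-0.00135,0,0,-18,-1],[0,0,-0.0018,0,0,-24,-1],[0,0,-0.00225,0,0,-30,-1]]]'>/dev/null; python3 st.py
```

```text
10.3 F [ 2.3  0.8 -3. ] M [ 0.204 -0.786 -0.201] tcp [0.3984 0.1547 0.2432] yaw 29.5 j6 71.7 tau6 -1.541
10.8 F [ 0.9  0.1 -0.8] M [-0.107 -0.1   -0.01 ] tcp [0.3983 0.1545 0.2456] yaw 59.6 j6 101.7 tau6 -1.726
11.3 F [-0.2 -0.2 -1.3] M [-0.003 -0.151 -0.019] tcp [0.3982 0.1544 0.2477] yaw 89.6 j6 131.7 tau6 -1.731
```

```bash
python3 -m pendant '[[[0,0,-0.00045,0,0,-6,-1],[0,0,-0.0009,0,0,-12,-1],[0,0,-0.00135,0,0,-18,-1],[0,0,-0.0018,0,0,-24,-1],[0,0,-0.00225,0,0,-30,-1]]]'>/dev/null; python3 st.py
python3 -m pendant '[[[0,0,-0.0005,0,0,-5,-1],[0,0,-0.001,0,0,-5,-1],[0,0,-0.0015,0,0,-5,-1],[0,0,-0.002,0,0,-5,-1]]]'>/dev/null; python3 st.py
python3 look.py w4
```

```text
11.8 F [ 0.5  0.  -1.5] M [-0.037 -0.167  0.022] tcp [0.3982 0.1544 0.25  ] yaw 119.6 j6 161.7 tau6 -1.73
12.2 F [-0.3  0.7 -1.5] M [-0.109 -0.181  0.002] tcp [0.3986 0.1549 0.2524] yaw 124.2 j6 166.3 tau6 -0.014
[ 47.88   6.81 -41.04   0.   -42.18 166.36] [0.39868542 0.15499251 0.25253371] [-1.79978111e+02  5.86803801e-03  1.24243709e+02]
```

View pics/w4.png

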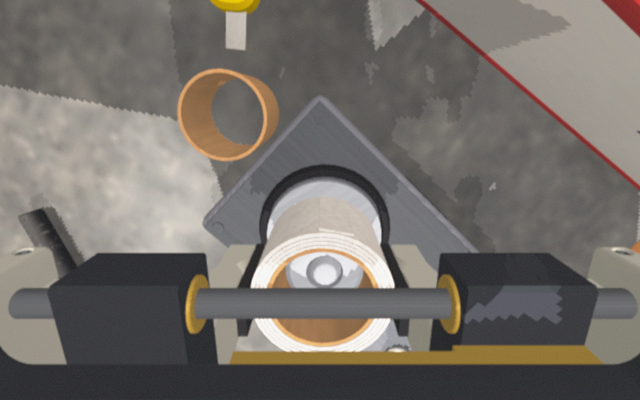

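The roll is about 17 mm up, the hub is still down in the housing, and only the roll's weight is felt. Lifting straight up now.

```bash
python3 -m pendant '[[[0,0,-0.003,0,0,0,-1],[0,0,-0.006,0,0,0,-1],[0,0,-0.01,0,0,0,-1],[0,0,-0.015,0,0,0,-1],[0,0,-0.02,0,0,0,-1]]]'>/dev/null; python3 st.py
python3 -m pendant '[[[0,0,-0.01,0,0,0,-1],[0,0,-0.02,0,0,0,-1],[0,0,-0.03,0,0,0,-1],[0,0,-0.04,0,0,0,-1],[0,0,-0.05,0,0,0,-1]]]'>/dev/null; python3 st.py
python3 -m pendant '[[[0,0,-0.02,0,0,0,-1],[0,0,-0.04,0,0,0,-1],[0,0,-0.06,0,0,0,-1],[0,0,-0.06,0,0,0,-1],[0,0,-0.06,0,0,0,-1]]]'; python3 st.py
python3 - <<'E'
from h import *
a=r.capture("top");cv2.imwrite("pics/top1.png",a[:,:,::-1]);b=r.capture("scene");cv2.imwrite("pics/scene1.png",b[:,:,::-1])
x=cv2.resize(a[110:250,255:455],(400,280),interpolation=cv2.INTER_CUBIC);y=cv2.resize(b[150:290,250:450],(400,280),interpolation=cv2.INTER_CUBIC)
cv2.imwrite("pics/c1.png",np.hstack([x,y])[:,:,::-1])
E
```

```text
12.75 F [ 0.8  0.4 -1. ] M [-0.027 -0.186  0.05 ] tcp [0.3988 0.1552 0.2731] yaw 124.3 j6 166.4 tau6 -0.002
13.25 F [ 0.1 -0.6 -0.9] M [-0.019 -0.148  0.019] tcp [0.3987 0.1551 0.3236] yaw 124.3 j6 166.5 tau6 0.0
time_s: 13.75
tcp_pos: [0.3986, 0.155, 0.383]
eef_rot: [179.9, -0.0, 124.3]
contact_force: [0.2, 0.4, -2.4]
gripper_width: 0.0599
gripper_force: 40.0
13.75 F [ 0.2  0.4 -2.4] M [-0.071 -0.113 -0.008] tcp [0.3986 0.155  0.383 ] yaw 124.3 j6 166.4 tau6 -0.001
```

View pics/c1.png

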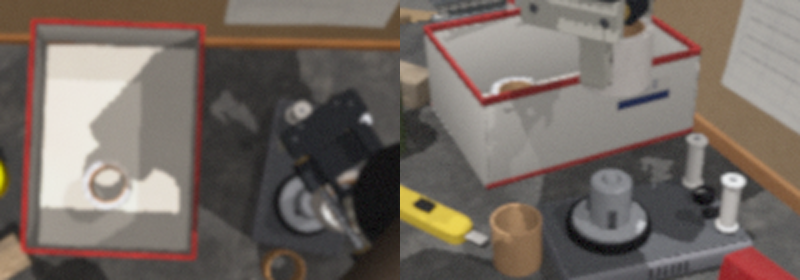

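The hub stands seated in its housing at scene-crop (610,215), and the gripper holds the roll. The done roll is undisturbed. Moving over the free spot beside it, with the gripper's long body along the box's long side.

```bash
python3 -m pendant '[[[0.02,0.03,0,0,0,7,-1],[0.04,0.06,0,0,0,14,-1],[0.06,0.09,0,0,0,21,-1],[0.08,0.12,0,0,0,28,-1],[0.1,0.15,0,0,0,35,-1]]]'>/dev/null; python3 st.py
```

```text
14.35 F [-0.5  0.3 -0.2] M [-0.088 -0.197  0.013] tcp [0.4665 0.3235 0.3813] yaw 89.0 j6 124.6 tau6 2.265
```

```bash
python3 -c "
from h import *
s=r.get_state();y=np.radians(s['eef_rot'][2]);d=np.array([.48,.352])-s['tcp_pos'][:2]
print('tool dx,dy',d@[np.cos(y),np.sin(y)],d@[np.sin(y),-np.cos(y)])"
```

```text
tool dx,dy 0.028693113260396006 0.013004146697755934
```

```bash
python3 -m pendant '[[[0.015,0.007,0,0,0,0,-1],[0.0285,0.013,0,0,0,0,-1],[0.0285,0.013,0,0,0,0,-1],[0.0285,0.013,0,0,0,0,-1]]]'>/dev/null; python3 st.py; python3 look.py w5
```

```text
14.75 F [ 0.1  0.3 -1.6] M [-0.092 -0.123  0.005] tcp [0.4794 0.3503 0.3818] yaw 89.4 j6 124.4 tau6 -0.007
[ 5.4990e+01  1.3850e+01 -1.1810e+01 -1.0000e-02 -6.4400e+01  1.2435e+02] [0.47926908 0.35002996 0.38216194] [-1.79956995e+02  4.52145697e-02  8.93367152e+01]
```

View pics/w5.png

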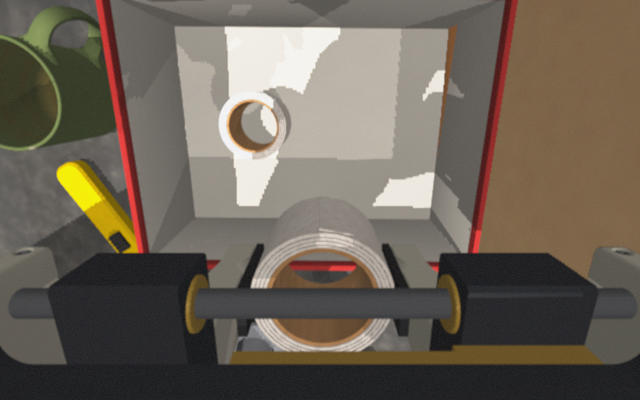

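The wrist view shows the done roll's top at about (253,124). The box floor's near edge is at row ~218 (columns 195..430) and its far edge is at row ~28.

```bash
python3 -c "
from h import *;import pickle
p=pickle.load(open('w5.pkl','rb'))
print('done',plane(p,(253,124),.053).round(4))
for q in((195,218),(430,218),(176,28),(452,28)):print('floor',plane(p,q,.003).round(4))
print('rim near',plane(p,(213,266),.116).round(4),plane(p,(430,266),.116).round(4))
o,d=ray(p,(253,124));s0=r.camera_params('top');X,e=cross([(o,d),ray(s0,(308.5,202.2))]);print(X.round(4),np.round(e,4))"
```

```text
done [0.4178 0.4079 0.053 ]
floor [0.3349 0.3017 0.003 ]
floor [0.5991 0.2987 0.003 ]
floor [0.3407 0.4945 0.003 ]
floor [0.604  0.4913 0.003 ]
rim near [0.3902 0.3012 0.116 ] [0.565  0.2993 0.116 ]
[0.4154 0.4056 0.0376] [0.0013 0.0013]
```

```bash
python3 -m pendant '[[[0.002,0.002,0.03,0,0,0,-1],[0.002,0.002,0.06,0,0,0,-1],[0.002,0.002,0.09,0,0,0,-1],[0.002,0.002,0.12,0,0,0,-1],[0.002,0.002,0.14,0,0,0,-1]]]'>/dev/null; python3 st.py
python3 -m pendant '[[[0,0,0.01,0,0,0,-1],[0,0,0.02,0,0,0,-1],[0,0,0.03,0,0,0,-1],[0,0,0.037,0,0,0,-1],[0,0,0.04,0,0,0,-1]]]'>/dev/null; python3 st.py
python3 -m pendant '[[[0,0,0.001,0,0,0,-1],[0,0,0.002,0,0,0,-1],[0,0,0.003,0,0,0,-1],[0,0,0.004,0,0,0,-1],[0,0,0.004,0,0,0,-1]]]'>/dev/null; python3 st.py
```

```text
15.3 F [-0.7  0.4 -0.6] M [-0.108 -0.11  -0.006] tcp [0.4809 0.3512 0.241 ] yaw 89.3 j6 124.4 tau6 -0.001
15.8 F [-0.  -0.2 -0.7] M [-0.098 -0.121  0.013] tcp [0.4815 0.3525 0.2022] yaw 89.3 j6 124.4 tau6 0.0
16.3 F [-0.6 -0.2 -1.2] M [-0.123 -0.114 -0.049] tcp [0.4816 0.3526 0.1986] yaw 89.3 j6 124.4 tau6 -0.0
```

```bash
python3 -m pendant '[[[0,0,0.0007,0,0,0,-1],[0,0,0.0014,0,0,0,-1],[0,0,0.0021,0,0,0,-1],[0,0,0.0028,0,0,0,-1],[0,0,0.003,0,0,0,-1]]]'>/dev/null; python3 st.py
python3 -m pendant '[[[0,0,0.0005,0,0,0,-1],[0,0,0.001,0,0,0,-1],[0,0,0.001,0,0,0,-1]]]'>/dev/null; python3 st.py
```

```text
16.8 F [-1.5 -0.5 -0.1] M [-0.058 -0.113 -0.006] tcp [0.4815 0.3526 0.1954] yaw 89.3 j6 124.4 tau6 -0.0
17.1 F [-0.1  1.3 -1. ] M [-0.118 -0.073 -0.014] tcp [0.4816 0.3526 0.1945] yaw 89.3 j6 124.4 tau6 -0.0
```

```bash
python3 -m pendant '[[[0,0,0.0005,0,0,0,-1],[0,0,0.001,0,0,0,-1],[0,0,0.001,0,0,0,-1]]]'>/dev/null; python3 st.py
python3 -m pendant '[[[0,0,0.0005,0,0,0,-1],[0,0,0.001,0,0,0,-1],[0,0,0.001,0,0,0,-1]]]'>/dev/null; python3 st.py
```

```text
17.4 F [-2.7 -1.8  7.4] M [-0.567  1.034  0.031] tcp [0.4815 0.3527 0.1944] yaw 89.4 j6 124.4 tau6 -0.008
17.7 F [-5.3 -2.5 16.8] M [-1.016  2.263 -0.022] tcp [0.4815 0.3526 0.1943] yaw 89.4 j6 124.4 tau6 0.014
```

The roll is on the floor (contact at TCP z 0.1944). I'll relax 1 mm, open partway and withdraw.

```bash
python3 -m pendant '[[[0,0,-0.001,0,0,0,-1],[0,0,-0.0015,0,0,0,-1],[0,0,-0.0015,0,0,0,0.4],[0,0,-0.0015,0,0,0,0.5],[0,0,-0.0015,0,0,0,0.6]]]'
python3 -m pendant '[[[0,0,0,0,0,0,0.62],[0,0,0,0,0,0,0.62],[0,0,-0.002,0,0,0,0.62],[0,0,-0.006,0,0,0,0.62],[0,0,-0.01,0,0,0,0.62]]]'; python3 st.py
```

```text
time_s: 18.2
tcp_pos: [0.4816, 0.3526, 0.1938]
eef_rot: [-180.0, 0.0, 89.3]
contact_force: [-1.2, 1.0, -0.2]
gripper_width: 0.0679
gripper_force: 0.0
time_s: 18.7
tcp_pos: [0.4816, 0.3526, 0.2044]
eef_rot: [180.0, -0.0, 89.3]
contact_force: [0.3, 0.8, -0.1]
gripper_width: 0.071
gripper_force: 0.0
18.7 F [ 0.3  0.8 -0.1] M [-0.1   -0.179  0.051] tcp [0.4816 0.3526 0.2044] yaw 89.3 j6 124.4 tau6 0.0
```

```bash
python3 -m pendant '[[[0,0,-0.02,0,0,0,0.62],[0,0,-0.04,0,0,0,0.62],[0,0,-0.06,0,0,0,0.62],[0,0,-0.08,0,0,0,0.62],[0,0,-0.1,0,0,0,0.62]]]'>/dev/null
python3 -m pendant '[[[0,0,-0.03,0,0,0,0.62],[0,0,-0.06,0,0,0,0.62],[-0.04,0,-0.09,0,0,0,0.62],[-0.08,0,-0.1,0,0,0,0.62],[-0.1,0,-0.1,0,0,0,0.62]]]'>/dev/null
python3 -m pendant '[[[-0.03,0,0,0,0,0,0.62],[-0.05,0,0,0,0,0,0.62],[-0.05,0,0,0,0,0,0.62],[-0.05,0,0,0,0,0,0.62]]]'; python3 st.py
python3 - <<'E'
from h import *
a=r.capture("top");b=r.capture("scene");w=r.capture("wrist")
x=cv2.resize(a[110:250,255:455],(400,280),interpolation=cv2.INTER_CUBIC);y=cv2.resize(b[150:290,250:450],(400,280),interpolation=cv2.INTER_CUBIC)
cv2.imwrite("pics/c2.png",np.vstack([np.hstack([x,y]),np.hstack([cv2.resize(w,(400,250)),np.zeros((250,400,3),np.uint8)])])[:,:,::-1])
E
```

```text
time_s: 20.1
tcp_pos: [0.48, 0.2024, 0.4041]
eef_rot: [180.0, -0.0, 89.3]
contact_force: [0.3, 0.2, 0.2]
gripper_width: 0.0713
gripper_force: 0.0
20.1 F [0.3 0.2 0.2] M [-0.043 -0.104  0.014] tcp [0.48   0.2024 0.4041] yaw 89.3 j6 134.8 tau6 0.061
```

View pics/c2.png

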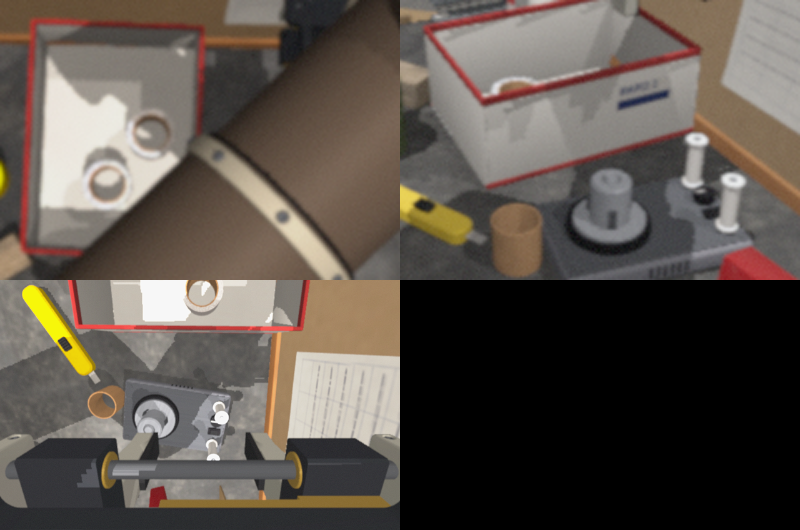

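Both rolls stand upright in the box, at (150,133) and (107,184) in the top crop. The hub sits seated on the rewinder and the arm is clear, so I'm handing in.

```bash
python3 -c "
from plant import r
print(r.close_job())"
```

```text
the job is handed in; nothing more can be done
None
```

The job is handed in at about 20 s: in the last pictures the label roll stands upright in the box beside the other roll, which looks undisturbed, and the hub is seated on its spindle; no verdict came back.

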